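# Open the storage jar in its holder

### The arm

A 6-joint arm with a two-finger parallel gripper is mounted at the origin on a cart in front of the work surface, level with it; the furniture and walls round the work are solid. World frame = base frame: x ahead of the robot, y to its left, z up, the work surface at z = 0. Lengths are in m, angles in rad, forces in N, time in s.
With the tool pointing down it reaches from about 0.325 to 0.925 m from the base axis. Payload 3.1 kg.
Tool frame: the origin (TCP) lies midway between the tips of the shut fingers; the grasp point (between the pads) lies 19 mm behind it; y points along the fingers, z is the direction in which the jaws open and shut, and the axes are right-handed (so a half turn about y gives the same grasp; the last joint's range is limited). The gripper opens to 85 mm and grips with 20 to 120 N. Pads are 22 mm wide; open, the fingers measure 114 mm over their backs; the gripper's body (76 mm by 85 mm) begins 54 mm behind the grasp point. The pads swing forward as they close: fully open they stand 13 mm farther back than shut.
Start: joints at [1.017, 0.217, 1.613, -0, 1.311, -0.112], TCP at [0.267, 0.565, 0.231] pointing down, gripper open.
Joint ranges: [-2.75, 2.75], [-0.78, 2.1], [0.31, 2.55], [-1.13, 4.27], [0.13, 2.63], [-2.58, 2.58]. Speed limits (rad/s): [2.79, 2.79, 3.14, 3.14, 3.14, 3.14].

### API

Orientations are given as a unit quaternion [w, x, y, z].
In Python, from bench import get_obs, snapshot, finish_job, boxes_of, spot_point gives the robot as it stands.
- The arm moves only by the tool drive_tool, never from a script. Its argument "motion" is a list of rows, each a list of 5 numbers: the opening, from 0 (shut) to 1 (fully open), then the shift along the tool's x, y, z in cm, then the turn about the tool's y in units of 6 degrees (1.0 is 6 degrees). In form: [[grip, tx, ty, tz, turn], ...]. A call has 1 to 5 rows; each row shifts and turns the commanded pose from where the row before left it, along the tool's axes as they then stand; what a row does not reach is not made up. A row lasts 1/12 s, in which the tool goes at most 41.7 mm and 7.16 degrees, less where a joint would pass 70% of its speed; a pose out of reach is approached as far as the arm can. A call with a gripper value outside its range is refused whole. The fingers move at their own pace and stop on an object; "squeeze" is the grip in N (left out, the last holds). Time passes only in rows, so rows that do not move let the fingers close. It gives the time, the measured TCP pose, the force and the opening at its end, in the units of the state.
- get_obs(): the state, without advancing time (a new reading comes with each control period).
- snapshot(name): name is "scene" or "top"; returns a dict with "frame" (480x640x3 uint8, red, green, blue), "z_map" (480x640 float32, m along the optical axis (not along the pixel's ray), 0 where there is no reading), "camera_matrix" (3x3 intrinsics, pixels), "dist_coeffs" ([k1, k2, p1, p2, k3] as OpenCV has them; the pictures are not rectified), "xyz" and "rotation" of the camera in the world. Camera axes: x right, y down, z forward; pixel columns grow to the right and rows downward; lengths in m; the calibration is good to about 2 mm. A picture is of the moment at which its call begins.
- finish_job(): hands the job in, once; it reports no verdict.
Trained networks look in the newest picture that a camera, given by its name, has taken for a name from the list of things; names that differ only in an ending like _2 or _b are one class to them, and where a whole thing is asked for, a point or a joint stands for the part that bears it (a point fixed in the world has none). Each returns a list of dicts, best first, with "p" (0 to 1); they miss things now and then, are a little off and sometimes report something else, mostly with a low value. They report only what shows in the picture. A call takes as long as a camera call.
- boxes_of(name, camera): "point" ([column, row] as shares, 0 to 1, of the picture: columns of its width, rows of its height, amid what is visible of it).
- spot_point(name, camera): "point" ([column, row] as shares, 0 to 1, of the picture: columns of its width, rows of its height: a listed point, or the origin of a listed thing).
The state is a dict: "time_s": time; "joint_pos": joint angles; "joint_velocities": joint speeds; "tau": joint torques, N m; "eef_pos": TCP position; "ee_rot": TCP orientation; "contact_force": force on the tool from outside, world axes, zero at the start; "wrist_torque": the same for the moment, N m; "width": opening from 0.0 (shut) to 1.0 (fully open).
Only numpy, scipy, OpenCV 4.12 (cv2) and the standard library are available. Lean on these libraries where they do the work, as an engineer would, in place of code of your own. Each camera call takes 0.05 s, during which the arm holds its last target. There are 200 camera calls.

### The job

Stand the closed square jar down into the square well of the wooden holder block, so that it cannot turn, and there twist its tight steel cap anticlockwise; stop turning as soon as the thread lets go (a good sixth of a turn), not more than a quarter turn or so. Then lift the cap straight off and finish while still holding it in the gripper, level and steady just above the mouth of the jar: clear of it, its lower edge one to three centimetres above the mouth. The jar stays upright and seated in the holder, and the other things on the worktop are left where they are.

Things in the scene. Friction and masses are not known exactly. Their poses are not given: they have to be found in the camera images.
- jar_mid (a point): Closed white stoneware jar, loose, about 0.45 kg; this point is on its axis 50 mm above its underside; z up, x and y square to its sides. Body 60x60 mm, 66 mm high, then a shoulder (to 71 mm) and a round neck 37 mm across, mouth at 100 mm. Stands on the worktop at any yaw; there it would turn with its cap. It can be lifted by its screwed-on cap.
- jar_mouth (a point): Centre of the jar's mouth (top of the neck), 50 mm above jar_mid; same axes.
- cap_mid (a point): Centre, half-way up, of the jar's round ribbed steel cap: 56 mm across, 24 mm high, closed on top (12 mm above this point), lower edge 12 mm below. Screwed on, this point lies 45 mm above jar_mid; 12 mm of neck show below the cap. Tight: turning takes 0.2 to 0.5 N m, so grip it with 20 N or more. Lift it straight up: it is clear of the neck after 17 mm.
- cap_mark (a point): Point on the cap's top rim at the end of its raised radial pointer, 28 mm from the axis along the cap's x axis. At first the cap's x axis is 0 to 0.2 rad anticlockwise (from above) of the jar's x axis. Past 0.95 rad anticlockwise of the jar's x axis the thread has let go and the cap can be lifted; at 1.55 rad it meets the next stop.
- holder_floor (a point): Centre of the floor of the square well in the fixed hardwood holder block. Block 90x90x45 mm on the worktop; well 65x65 mm, square to the block, 30 mm deep (floor 15 mm above the worktop), edge chamfered 4 mm. x and y square to its sides, z up. The jar fits at any of four yaws, 2.5 mm play each side. Seated, jar_mid is 50 mm above this point, cap_mid 95 mm.
- tin1_b: A bystander, to be left alone: the low round food tin, 75 mm across, 58 mm high; origin at the centre of its underside.
- garlic_b: A bystander, to be left alone: the garlic bulb, about 53 mm; origin at the centre of its underside.
- lemon_b: A bystander, to be left alone: the lemon, 83x58x58 mm; origin at the centre of its underside.
- mug1_b: A bystander, to be left alone: the mug, 92 mm across (127 mm with handle), 93 mm high; origin at the centre of its underside.
- spice3_b: A bystander, to be left alone: the spice jar with a screw lid, 46 mm across, 106 mm high; origin at the centre of its underside.
- peeler_b: A bystander, to be left alone: the peeler, 170x25x18 mm, lying flat; origin at the centre of its underside.
- cap: The same cap as a body, about 0.07 kg; origin on its axis at the lower edge. Three lugs inside hook under three level thread lobes on the neck; a sprung rubber seal on the mouth presses it up against them with about 12 N. It does not rise while it turns; when the thread ends the seal can push it up by 2 mm.
- jar: The same jar as a body; origin at the centre of its underside (50 mm below jar_mid). A small raised dot 45 mm up marks the middle of the side that its x axis points to.

How it is judged:
On the way, in this order (a step that is already met when the one before it is completed fails the run):
1. the jar, still closed, stands fully down in the holder's well (horizontal distance between jar_mid and holder_floor below 0.007 m and z of jar_mid in the frame of holder_floor below 0.054 m and angle between jar_mid's own z axis and vertical below 0.1 rad and x of cap_mark in the frame of jar_mid above 0.0231094 m and z of cap_mid in the frame of jar_mouth below 0 m), for 0.2 s.
2. the cap is turned off its thread while the jar sits in the holder (horizontal distance between jar_mid and holder_floor below 0.007 m and z of jar_mid in the frame of holder_floor below 0.054 m and angle between jar_mid's own z axis and vertical below 0.1 rad and x of cap_mark in the frame of jar_mid below 0.0184795 m and z of cap_mid in the frame of jar_mouth below 0.006 m), for 0.05 s.
3. the cap is held clear above the seated jar (horizontal distance between jar_mid and holder_floor below 0.007 m and z of jar_mid in the frame of holder_floor below 0.054 m and angle between jar_mid's own z axis and vertical below 0.1 rad and z of cap_mid in the frame of jar_mouth above 0.017 m and contact force between the fingers and cap above 1 N), for 0.2 s.
At the end, for the whole second after the job is handed in: Jar seated in the well (7 mm sideways, 4 mm off the floor, tilt 0.1 rad), touched by neither cap nor robot; cap held by the fingers (over 1 N), level within 0.15 rad, within 15 mm of the mouth's axis, its lower edge 5 to 40 mm above the mouth; both at rest (all of step 3 and z of cap_mid in the frame of jar_mouth below 0.052 m and horizontal distance between cap_mid and jar_mouth below 0.015 m and angle between cap_mid's own z axis and vertical below 0.15 rad and contact force between each of cap, the arm and jar below 0.05 N and linear speed of each of cap, jar below 0.02 m/s); the arm keeps its last pose, push and grip.
It fails at once if the cap is turned more than 1.9 rad past its closed position (x of cap_mark in the frame of jar_mid below -0.00905211 m).
It fails at once if the jar is tipped by more than 0.5 rad (angle between jar_mid's own z axis and vertical above 0.5 rad).
It fails at once if a bystander is moved by more than 30 mm (distance of any of tin1_b, garlic_b, lemon_b, mug1_b, spice3_b, peeler_b from where it was at the start of the episode above 0.03 m).
It also fails if it takes over 45 s, if anything falls off the work surface, if the arm or the gripper's body presses on something with over 40 N, if the wrist force passes 120 N, or if a joint passes its speed limit or range.

## Working session

There is one attempt and no reset: what is moved stays moved. The work goes in short steps, Python scripts to look and compute and a tool call to move; the robot and the scene stay as the last step left them, time stands still between calls to the robot, and variables do not carry over. Pictures are saved under pics/ and viewed, on a budget of 10 in all, crops included, one or two more only if the job needs it, and the job is handed in when it is done.

Besides the shell and the picture viewer there is one more tool, called by a JSON object that holds its "method" and its "body". drive_tool: Moves the arm, as the interface text tells. Its arguments: {"type":"object","properties":{"motion":{"type":"array","items":{"type":"array","items":{"type":"number"}}},"squeeze":{"type":"number"}},"required":["motion"]}

```bash
mkdir -p pics; cat > h.py <<'E'
import numpy as np, cv2
from bench import *
from scipy.spatial.transform import Rotation as R
def rot(s):
    r=np.array(s["rotation"],float)
    return r if r.shape==(3,3) else R.from_quat(r,scalar_first=True).as_matrix()
def ray(s,uv):
    p=cv2.undistortPoints(np.array([[uv]],float),np.array(s["camera_matrix"]),np.array(s["dist_coeffs"],float))[0,0]
    return rot(s)@np.array([p[0],p[1],1.])
def onz(s,uv,z):
    d=ray(s,uv);c=np.array(s["xyz"]);return c+d*(z-c[2])/d[2]
def cloud(s):
    h,w=s["z_map"].shape
    v,u=np.mgrid[:h,:w]
    p=cv2.undistortPoints(np.stack([u,v],-1).reshape(-1,1,2).astype(float),np.array(s["camera_matrix"]),np.array(s["dist_coeffs"],float)).reshape(h,w,2)
    P=np.dstack([p,np.ones((h,w))])*s["z_map"][...,None]
    return P@rot(s).T+np.array(s["xyz"])
def px(p): return (p[0]*640,p[1]*480)
E
python3 - <<'E'
from h import *
o=get_obs();print({k:np.round(v,3) for k,v in o.items()})
Z={"jar_mid":.05,"jar_mouth":.1,"cap_mid":.095,"cap_mark":.107,"holder_floor":.015,"jar":0,"tin1_b":0,"garlic_b":0,"lemon_b":0,"mug1_b":0,"spice3_b":0,"peeler_b":0}
for c in ["top","scene"]:
    s=snapshot(c);cv2.imwrite(f"pics/{c}0.png",s["frame"][...,::-1]);print(c,np.round(s["xyz"],3),np.round(rot(s),2).tolist())
    for n,z in Z.items():
        for r in spot_point(n,c)[:2]:
            print(n,round(r["p"],2),np.round(px(r["point"])),np.round(onz(s,px(r["point"]),z),3))
E
```

```text
{'time_s': np.float64(0.0), 'joint_pos': array([ 1.017,  0.218,  1.615, -0.   ,  1.311, -0.112]), 'joint_velocities': array([ 0.001, -0.   ,  0.   ,  0.001,  0.   ,  0.   ]), 'tau': array([-1.0000e-03, -3.9685e+01, -3.0385e+01, -0.0000e+00,  1.0000e-02,
        0.0000e+00]), 'eef_pos': array([0.267, 0.564, 0.23 ]), 'ee_rot': array([-0.689,  0.691, -0.155,  0.155]), 'contact_force': array([-0.229, -1.129, -0.199]), 'wrist_torque': array([-0.041,  0.046, -0.024]), 'width': np.float64(0.997)}
top [ 0.308 -0.042  1.395] [[-0.02, -0.99, 0.11], [-1.0, 0.02, -0.01], [0.01, -0.11, -0.99]]
jar_mid 0.54 [308. 242.] [ 0.453 -0.005  0.05 ]
jar_mouth 0.67 [312. 243.] [ 0.445 -0.014  0.1  ]
jar_mouth 0.65 [307. 243.] [ 0.445 -0.002  0.1  ]
cap_mid 0.56 [310. 245.] [ 0.441 -0.01   0.095]
cap_mark 0.57 [323. 243.] [ 0.444 -0.04   0.107]
holder_floor 0.91 [422. 263.] [ 0.399 -0.287  0.015]
jar 0.48 [310. 245.] [ 0.449 -0.008  0.   ]
jar 0.21 [308. 243.] [ 0.455 -0.002  0.   ]
tin1_b 0.72 [249. 250.] [0.439 0.145 0.   ]
tin1_b 0.4 [309. 245.] [ 0.451 -0.006  0.   ]
garlic_b 0.8 [379. 253.] [ 0.425 -0.
[... 399 characters left out ...]
358 -0.821  0.814] [[0.68, -0.4, 0.62], [-0.74, -0.34, 0.59], [-0.02, -0.85, -0.52]]
jar_mid 0.7 [310. 261.] [ 0.444 -0.003  0.05 ]
jar_mouth 0.6 [311. 248.] [ 0.444 -0.01   0.1  ]
cap_mid 0.52 [307. 248.] [0.441 0.001 0.095]
cap_mark 0.66 [319. 251.] [ 0.441 -0.048  0.107]
holder_floor 0.87 [375. 315.] [ 0.408 -0.275  0.015]
jar 0.88 [312. 276.] [ 0.444 -0.01   0.   ]
tin1_b 0.84 [275. 257.] [0.442 0.157 0.   ]
garlic_b 0.82 [347. 304.] [ 0.413 -0.177 -0.   ]
lemon_b 0.75 [450. 359.] [ 0.415 -0.492  0.   ]
mug1_b 0.73 [252. 240.] [0.459 0.293 0.   ]
spice3_b 0.86 [356. 269.] [ 0.56  -0.086  0.   ]
peeler_b 0.46 [225. 236.] [0.417 0.387 0.   ]
peeler_b 0.31 [311. 275.] [ 0.446 -0.002  0.   ]
```

```bash
python3 - <<'E'
from h import *
a=cv2.imread("pics/top0.png");b=cv2.imread("pics/scene0.png")
t=cv2.resize(a[190:320,250:520],None,fx=2.96,fy=2.96,interpolation=cv2.INTER_CUBIC)[:385]
cv2.imwrite("pics/a.png",t)
s=snapshot("top")
P=cloud(s)
def reg(c,r,lo,hi):
    m=(np.hypot(P[...,0]-c[0],P[...,1]-c[1])<r)&(P[...,2]>lo)&(P[...,2]<hi)&(s["z_map"]>0)
    q=P[m];rc=cv2.minAreaRect(q[:,:2].astype(np.float32));print(len(q),q.mean(0).round(4),np.median(q[:,2]).round(4),np.round(rc[0],4),np.round(rc[1],4),round(rc[2],1))
reg((.444,-.01),.06,.09,.13)
reg((.444,-.01),.06,.05,.075)
reg((.403,-.282),.08,.033,.055)
reg((.403,-.282),.08,.005,.025)
reg((.403,-.282),.2,.033,.055)
E
```

```text
460 [ 0.4453 -0.0087  0.1072] 0.1074 [ 0.446  -0.0089] [0.054  0.0569] 87.6
162 [ 0.4346 -0.0107  0.0641] 0.0646 [ 0.4461 -0.0084] [0.0601 0.0605] 84.4
719 [ 0.4029 -0.2884  0.0443] 0.0445 [ 0.403  -0.2888] [0.0902 0.0911] 0.5
930 [ 0.4161 -0.286   0.0135] 0.0141 [ 0.4199 -0.2789] [0.1245 0.1539] 0.5
1098 [ 0.4061 -0.3046  0.0435] 0.044 [ 0.4033 -0.3231] [0.0902 0.3165] 0.5
```

View pics/a.png

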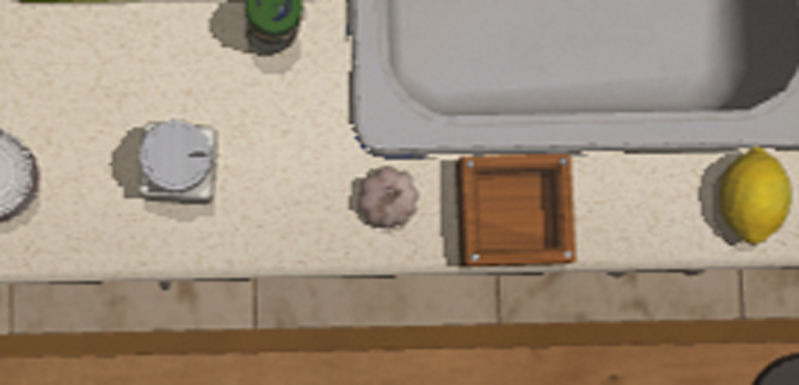

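View pics/scene0.png

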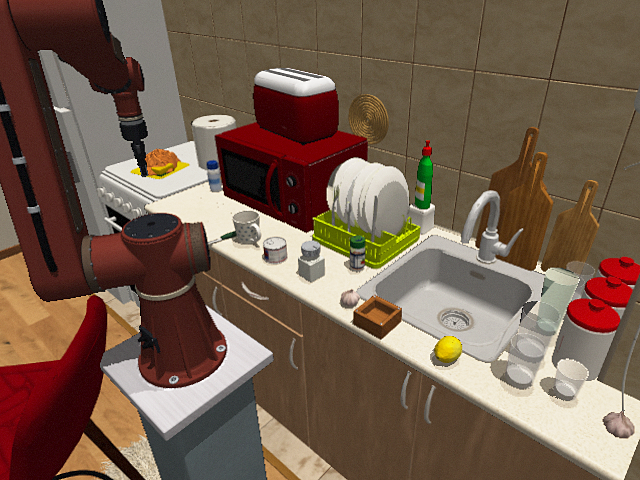

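The jar at about (0.446, -0.009) and the holder at about (0.403, -0.289) both agree with the networks and the depth map. In the top crop the pointer points to image right (cap centre near 178,157, tip near 205,153), which is the world -y side. The jar is about 5° clockwise of the holder. First I'll turn the wrist 60° clockwise.

{"method": "drive_tool", "body": {"motion": [[1, 0, 0, 0, 1], [1, 0, 0, 0, 1], [1, 0, 0, 0, 1], [1, 0, 0, 0, 1], [1, 0, 0, 0, 1]], "squeeze": 60}}

```text
time_s: 1.77
eef_pos: [0.2672, 0.565, 0.2313]
ee_rot: [0.625, -0.625, 0.33, -0.33]
contact_force: [0.5, -0.1, 0.8]
width: 1.001
```

{"method": "drive_tool", "body": {"motion": [[1, 0, 0, 0, 1], [1, 0, 0, 0, 1], [1, 0, 0, 0, 1], [1, 0, 0, 0, 1], [1, 0, 0, 0, 1]]}}

```text
time_s: 2.18
eef_pos: [0.2672, 0.565, 0.2313]
ee_rot: [-0.519, 0.519, -0.48, 0.48]
contact_force: [0.2, 0.6, 0.7]
width: 0.994
```

{"method": "drive_tool", "body": {"motion": [[1, 3.5, 0, 0.8, 0], [1, 3.5, 0, 0.8, 0], [1, 3.5, 0, 0.8, 0], [1, 3.5, 0, 0.8, 0], [1, 3.5, 0, 0.8, 0]]}}

```text
time_s: 2.6
eef_pos: [0.3215, 0.3924, 0.2313]
ee_rot: [0.52, -0.52, 0.479, -0.479]
contact_force: [0.6, -0.0, -0.3]
width: 0.998
```

{"method": "drive_tool", "body": {"motion": [[1, 3.5, 0, 0.8, 0], [1, 3.5, 0, 0.8, 0], [1, 3.5, 0, 0.8, 0], [1, 3.5, 0, 0.8, 0], [1, 3.5, 0, 0.8, 0]]}}

```text
time_s: 3.02
eef_pos: [0.3758, 0.2212, 0.2316]
ee_rot: [0.52, -0.52, 0.479, -0.479]
contact_force: [1.2, -0.5, -0.1]
width: 0.998
```

{"method": "drive_tool", "body": {"motion": [[1, 3.5, 0, 0.8, 0], [1, 3.5, 0, 0.8, 0], [1, 3.5, 0, 0.8, 0], [1, 0, 0, 0, 0], [1, 0, 0, 0, 0]]}}

```text
time_s: 3.43
eef_pos: [0.4086, 0.1186, 0.2316]
ee_rot: [0.519, -0.519, 0.48, -0.48]
contact_force: [-0.3, -0.3, 0.2]
width: 0.996
```

{"method": "drive_tool", "body": {"motion": [[1, 3.26, 0, 0.67, 0], [1, 3.26, 0, 0.67, 0], [1, 3.26, 0, 0.67, 0], [1, 3.26, 0, 0.67, 0], [1, 0, 0, 0, 0]]}}

```text
time_s: 3.85
eef_pos: [0.447, -0.0107, 0.2318]
ee_rot: [-0.519, 0.52, -0.479, 0.481]
contact_force: [0.7, 0.4, 0.7]
width: 1.002
```

{"method": "drive_tool", "body": {"motion": [[1, 0, 3.2, 0, 0], [1, 0, 3.0, 0, 0], [1, 0, 3.0, 0, 0], [1, 0, 0, 0, 0], [1, 0, 0, 0, 0]]}}

```text
time_s: 4.27
eef_pos: [0.4435, -0.0059, 0.1378]
ee_rot: [-0.52, 0.521, -0.48, 0.477]
contact_force: [-1.1, 1.1, -0.0]
width: 0.999
```

```bash
python3 - <<'E'
from h import *
s=snapshot("scene");cv2.imwrite("pics/b.png",cv2.resize(s["frame"][190:300,240:390,::-1],None,fx=5,fy=5,interpolation=cv2.INTER_CUBIC))
o=get_obs();print(o["eef_pos"],o["joint_pos"])
for n,z in (("jar_mid",.05),("cap_mid",.095)):
    print(n,[(r["p"],onz(s,px(r["point"]),z).round(3)) for r in spot_point(n,"scene")[:1]])
E
```

```text
[ 0.44549625 -0.00649198  0.13979267] [-1.72587584e-01 -6.99447105e-02  2.10262290e+00  4.05119881e-04
  1.10938448e+00 -2.56337001e-01]
jar_mid [(0.81, array([ 0.444, -0.017,  0.05 ]))]
cap_mid [(0.57, array([ 0.449, -0.003,  0.095]))]
```

View pics/b.png

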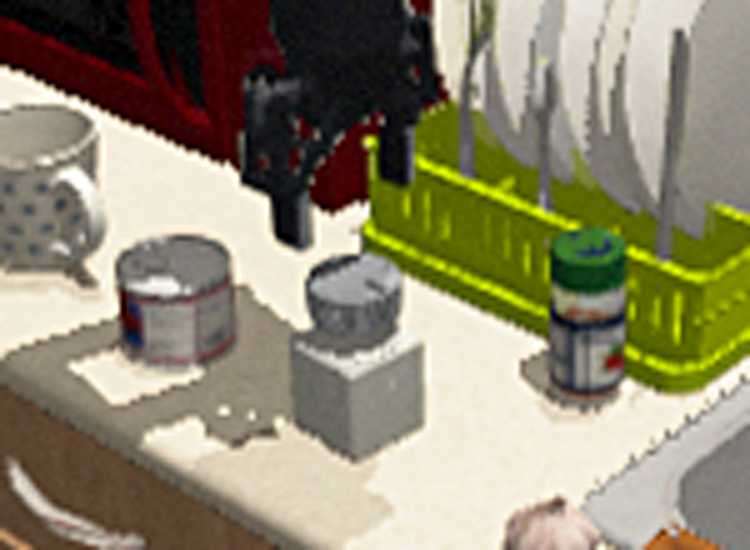

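The fingertips (290,245 and 395,180) straddle the cap (355,290). Next I'll descend and close.

{"method": "drive_tool", "body": {"motion": [[1, 0, 2.2, 0, 0], [1, 0, 2.2, 0, 0], [1, 0, 2.0, 0, 0], [1, 0, 0, 0, 0], [1, 0, 0, 0, 0]]}}

```text
time_s: 4.83
eef_pos: [0.446, -0.0076, 0.0762]
ee_rot: [0.52, -0.52, 0.479, -0.479]
contact_force: [0.7, 0.1, 0.0]
width: 1.001
```

{"method": "drive_tool", "body": {"motion": [[0, 0, 0, 0, 0], [0, 0, 0, 0, 0], [0, 0, 0, 0, 0], [0, 0, 0, 0, 0], [0, 0, 0, 0, 0]]}}

```text
time_s: 5.25
eef_pos: [0.4468, -0.0081, 0.0778]
ee_rot: [0.52, -0.52, 0.478, -0.48]
contact_force: [-3.3, -0.4, 9.2]
width: 0.641
```

{"method": "drive_tool", "body": {"motion": [[0, 0, 0, 0, 0], [0, 0, 0, 0, 0], [0, 0, 0, 0, 0], [0, 0, 0, 0, 0], [0, 0, 0, 0, 0]]}}

```text
time_s: 5.67
eef_pos: [0.4468, -0.0081, 0.0778]
ee_rot: [0.52, -0.52, 0.478, -0.48]
contact_force: [-4.0, 1.3, 9.1]
width: 0.64
```

```bash
python3 - <<'E'
from h import *
s=snapshot("scene");cv2.imwrite("pics/c.png",cv2.resize(s["frame"][190:300,240:390,::-1],None,fx=5,fy=5,interpolation=cv2.INTER_CUBIC))
o=get_obs();print({k:np.round(v,3) for k,v in o.items()})
E
```

```text
{'time_s': np.float64(5.717), 'joint_pos': array([-0.175,  0.034,  2.138, -0.   ,  0.967, -0.257]), 'joint_velocities': array([ 0.001,  0.   ,  0.001, -0.001,  0.001,  0.001]), 'tau': array([ -0.049, -23.174, -23.377,   0.14 ,  -0.934,   0.047]), 'eef_pos': array([ 0.447, -0.008,  0.078]), 'ee_rot': array([ 0.52 , -0.52 ,  0.478, -0.48 ]), 'contact_force': array([-4.226,  0.391,  8.006]), 'wrist_torque': array([0.013, 0.454, 0.052]), 'width': np.float64(0.641)}
```

View pics/c.png

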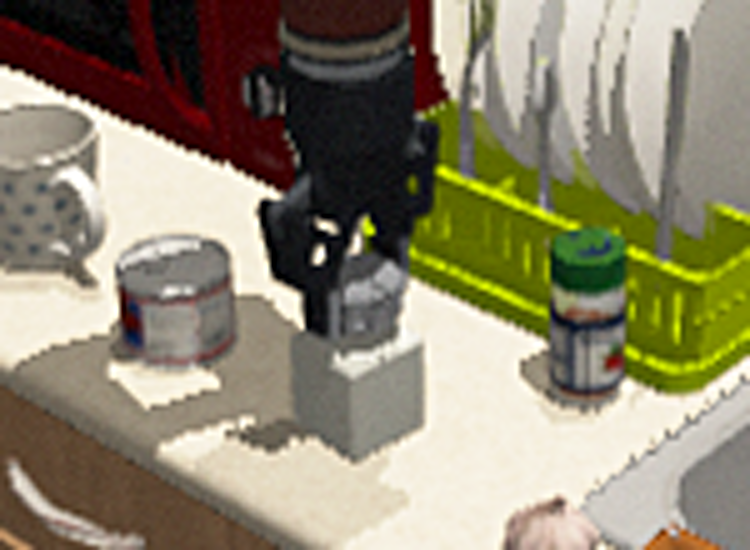

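The grip is on the cap (width 0.64 is about 55 mm) and nothing else is touching. Lift.

{"method": "drive_tool", "body": {"motion": [[0, 0, -1, 0, 0], [0, 0, -2, 0, 0], [0, 0, -2, 0, 0], [0, 0, -2, 0, 0], [0, 0, -2, 0, 0]]}}

```text
time_s: 6.13
eef_pos: [0.4442, -0.0075, 0.1657]
ee_rot: [-0.52, 0.52, -0.48, 0.479]
contact_force: [-0.5, 0.2, -5.9]
width: 0.64
```

{"method": "drive_tool", "body": {"motion": [[0, 0, -1, 0, 0], [0, 0, 0, 0, -0.5], [0, 0, 0, 0, -0.5], [0, 0, 0, 0, 0], [0, 0, 0, 0, 0]]}}

```text
time_s: 6.55
eef_pos: [0.4445, -0.0076, 0.1745]
ee_rot: [-0.544, 0.544, -0.452, 0.451]
contact_force: [-0.6, -0.4, -5.8]
width: 0.645
```

```bash
cat > look.py <<'E'
from h import *
o=get_obs();e=o["eef_pos"];print({k:np.round(o[k],3).tolist() for k in ("time_s","eef_pos","joint_pos","contact_force","wrist_torque","width")})
M=R.from_quat(o["ee_rot"],scalar_first=True).as_matrix();print("tool psi deg",np.degrees(np.arctan2(M[1,2],M[0,2])),"tilt",np.degrees(np.arccos(-M[2,1])))
for c in ("top","scene"):
    s=snapshot(c);P=cloud(s);cz=e[2]+.017  # cap_mid height
    m=(np.hypot(P[...,0]-e[0],P[...,1]-e[1])<.06)&(P[...,2]>cz-.092)&(P[...,2]<cz-.035)&(s["z_map"]>0)
    m&=s["frame"].min(2)>60
    q=P[m]
    if len(q)>20:
        rc=cv2.minAreaRect(q[:,:2].astype(np.float32));print(c,len(q),"zmin/max",np.percentile(q[:,2],[1,99]).round(4),np.round(rc[0],4),np.round(rc[1],4),round(rc[2],1))
    for n,z in (("jar_mid",cz-.045),("cap_mid",cz),("holder_floor",.015)):
        print(c,n,[(round(r["p"],2),np.round(px(r["point"])),onz(s,px(r["point"]),z).round(4)) for r in spot_point(n,c)[:1]])
    cv2.imwrite(f"pics/l_{c}.png",s["frame"][...,::-1])
E
python3 look.py
```

```text
{'time_s': 6.55, 'eef_pos': [0.444, -0.008, 0.175], 'joint_pos': [-0.175, -0.119, 2.076, 0.0, 1.187, -0.36], 'contact_force': [-0.56, -0.383, -5.764], 'wrist_torque': [-0.025, -0.003, 0.058], 'width': 0.645}
tool psi deg 10.610088736938033 tilt 0.09668987214669536
top 32 zmin/max [0.1035 0.1545] [ 0.4169 -0.0129] [0.0205 0.0623] 22.1
top jar_mid [(0.42, array([308., 237.]), array([ 0.4541, -0.0078,  0.1465]))]
top cap_mid []
top holder_floor [(0.88, array([424., 263.]), array([ 0.3969, -0.2898,  0.015 ]))]
scene 467 zmin/max [0.1012 0.156 ] [ 0.4291 -0.0215] [0.0455 0.0804] 46.4
scene jar_mid [(0.75, array([310., 235.]), array([ 0.4399, -0.0149,  0.1465]))]
scene cap_mid [(0.57, array([305., 219.]), array([0.4413, 0.0036, 0.1915]))]
scene holder_floor [(0.88, array([374., 319.]), array([ 0.3936, -0.2819,  0.015 ]))]
```

{"method": "drive_tool", "body": {"motion": [[0, 1.5, 0, -0.53, 0], [0, 2.8, 0, -0.97, 0], [0, 2.8, 0, -0.97, 0], [0, 2.8, 0, -0.97, 0], [0, 2.8, 0, -0.97, 0]]}}

```text
time_s: 7.37
eef_pos: [0.4254, -0.1419, 0.1754]
ee_rot: [0.545, -0.544, 0.451, -0.451]
contact_force: [0.1, 0.3, -5.6]
width: 0.639
```

{"method": "drive_tool", "body": {"motion": [[0, 2.8, 0, -0.97, 0], [0, 2.8, 0, -0.97, 0], [0, 2.8, 0, -0.97, 0], [0, 2.8, 0, -0.97, 0], [0, 2.0, 0, -0.7, 0]]}}

```text
time_s: 7.78
eef_pos: [0.4047, -0.2817, 0.1756]
ee_rot: [-0.544, 0.544, -0.451, 0.452]
contact_force: [0.4, -0.3, -4.4]
width: 0.639
```

{"method": "drive_tool", "body": {"motion": [[0, 0.9, 0, -0.35, 0], [0, 0, 0, 0, 0], [0, 0, 0, 0, 0], [0, 0, 0, 0, 0], [0, 0, 0, 0, 0]]}}

```text
time_s: 8.2
eef_pos: [0.4034, -0.2869, 0.175]
ee_rot: [0.545, -0.544, 0.451, -0.45]
contact_force: [0.0, 0.3, -5.5]
width: 0.648
```

```bash
python3 look.py; python3 - <<'E'
from h import *
s=snapshot("scene");P=cloud(s)
m=(np.hypot(P[...,0]-.403,P[...,1]+.289)<.075)&(abs(P[...,2]-.045)<.006)&(s["z_map"]>0)&(s["frame"][...,0]>s["frame"][...,2]*1.6)
q=P[m];print(len(q),cv2.minAreaRect(q[:,:2].astype(np.float32)))
cv2.imwrite("pics/d.png",cv2.resize(s["frame"][200:350,300:450,::-1],None,fx=4,fy=4,interpolation=cv2.INTER_CUBIC))
E
```

```text
{'time_s': 8.2, 'eef_pos': [0.403, -0.287, 0.175], 'joint_pos': [-0.76, -0.004, 1.966, 0.001, 1.181, -0.949], 'contact_force': [0.032, 0.322, -5.521], 'wrist_torque': [-0.048, 0.003, -0.019], 'width': 0.648}
tool psi deg 10.768165803911813 tilt 0.07517615619346726
top 36 zmin/max [0.1022 0.1567] [ 0.3964 -0.2634] [0.0656 0.0267] 27.5
top jar_mid [(0.65, array([427., 257.]), array([ 0.4017, -0.2736,  0.147 ]))]
top cap_mid [(0.62, array([436., 257.]), array([ 0.3982, -0.286 ,  0.192 ]))]
top holder_floor [(0.88, array([424., 264.]), array([ 0.3951, -0.2912,  0.015 ]))]
scene 582 zmin/max [0.1014 0.1566] [ 0.3883 -0.3011] [0.0437 0.0803] 45.6
scene jar_mid [(0.69, array([377., 281.]), array([ 0.3861, -0.2911,  0.147 ]))]
scene cap_mid [(0.59, array([381., 258.]), array([ 0.4195, -0.278 ,  0.192 ]))]
scene holder_floor [(0.59, array([377., 296.]), array([ 0.4762, -0.2301,  0.015 ]))]
422 ((0.4009251296520233, -0.2864386737346649), (0.09536576271057129, 0.09312405437231064), 0.8064507842063904)
```

View pics/d.png

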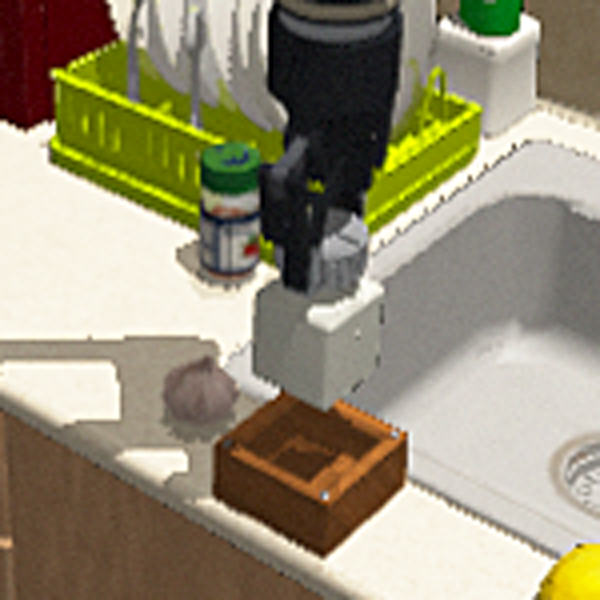

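The jar hangs upright over the block (jar about 320,345; well centre about 305,455). I'll compare the jar's side faces with the block's own faces in the same camera.

```bash
cat > faces.py <<'E'
from h import *
e=get_obs()["eef_pos"]
def faces(c,half,lo,hi,cond,cam="scene"):
    acc=[]
    for k in range(3):
        s=snapshot(cam);P=cloud(s)
        m=(abs(P[...,0]-c[0])<half+.02)&(abs(P[...,1]-c[1])<half+.02)&(P[...,2]>lo)&(P[...,2]<hi)&(s["z_map"]>0)&cond(s["frame"].astype(float))
        acc.append(P[m])
    q=np.concatenate(acc)[:,:2]
    # fit centre+yaw: L-shape, each point near the -x or -y face
    from scipy.optimize import least_squares
    def f(p):
        cs,sn=np.cos(p[2]),np.sin(p[2]);d=q-p[:2];u=d[:,0]*cs+d[:,1]*sn+half;v=-d[:,0]*sn+d[:,1]*cs+half
        return np.where(abs(u)<abs(v),u,v)
    r=least_squares(f,[c[0],c[1],0],loss="soft_l1",f_scale=.001)
    print(len(q),r.x[:2].round(4),"yaw",np.degrees(r.x[2]).round(1),"med res",np.median(abs(f(r.x))).round(4));return r.x
if __name__=="__main__":
    zb=e[2]-.078
    j=faces(e[:2],.03,zb+.006,zb+.06,lambda f:(f.max(2)-f.min(2)<40)&(f.min(2)>70))
    h=faces((.402,-.288),.045,.006,.04,lambda f:f[...,0]>1.5*f[...,2])
    print("holder-jar",(h-j).round(4))
E
python3 faces.py
```

```text
1701 [ 0.4029 -0.2864] yaw 0.8 med res 0.0008
2671 [ 0.3926 -0.2362] yaw 42.4 med res 0.0115
holder-jar [-0.0103  0.0502  0.7247]
```

```bash
python3 - <<'E'
from h import *
from scipy.optimize import least_squares
q=[]
for k in range(4):
    s=snapshot("scene");P=cloud(s);f=s["frame"].astype(float)
    u=P[...,0]-.403+.045;v=P[...,1]+.288+.045
    m=(P[...,2]>.006)&(P[...,2]<.038)&(f[...,0]>1.4*f[...,2])&(s["z_map"]>0)&(u<.1)&(v<.1)&(u>-.012)&(v>-.012)&((u<.009)|(v<.009))
    q.append(P[m][:,:2])
q=np.concatenate(q)
def g(p):
    cs,sn=np.cos(p[2]),np.sin(p[2]);d=q-p[:2];u=d[:,0]*cs+d[:,1]*sn+.045;v=-d[:,0]*sn+d[:,1]*cs+.045
    return np.where(abs(u)<abs(v),u,v)
r=least_squares(g,[.403,-.288,0],loss="soft_l1",f_scale=.001);print(len(q),r.x.round(4),np.degrees(r.x[2]),np.median(abs(g(r.x))))
E
```

```text
1832 [ 0.4027 -0.2865  0.0066] 0.37802977078274425 0.0007833705662076383
```

Jar and block agree within 0.3 mm and 0.5°. Lower straight down.

{"method": "drive_tool", "body": {"motion": [[0, 0, 1, 0, 0], [0, 0, 1.3, 0, 0], [0, 0, 1.3, 0, 0], [0, 0, 0.6, 0, 0], [0, 0, 0.4, 0, 0]]}}

```text
time_s: 9.57
eef_pos: [0.4024, -0.2875, 0.1275]
ee_rot: [0.544, -0.544, 0.452, -0.45]
contact_force: [0.1, 1.0, -5.6]
width: 0.64
```

{"method": "drive_tool", "body": {"motion": [[0, 0, 0.6, 0, 0], [0, 0, 0.6, 0, 0], [0, 0, 0.6, 0, 0], [0, 0, 0.5, 0, 0], [0, 0, 0.4, 0, 0]]}}

```text
time_s: 9.98
eef_pos: [0.4033, -0.2884, 0.1018]
ee_rot: [0.544, -0.544, 0.451, -0.451]
contact_force: [-0.9, -0.6, -5.4]
width: 0.646
```

{"method": "drive_tool", "body": {"motion": [[0, 0, 0.3, 0, 0], [0, 0, 0.3, 0, 0], [0, 0, 0.2, 0, 0], [0, 0, 0, 0, 0], [0, 0, 0, 0, 0]]}}

```text
time_s: 10.4
eef_pos: [0.4033, -0.2884, 0.0943]
ee_rot: [0.544, -0.544, 0.451, -0.451]
contact_force: [-1.1, 0.2, -4.7]
width: 0.646
```

```bash
python3 look.py
```

```text
{'time_s': 10.4, 'eef_pos': [0.403, -0.288, 0.094], 'joint_pos': [-0.762, 0.111, 2.018, 0.0, 1.013, -0.949], 'contact_force': [-1.054, 0.211, -4.667], 'wrist_torque': [-0.003, -0.015, -0.006], 'width': 0.646}
tool psi deg 10.687222294020522 tilt 0.001955401493107229
top 24 zmin/max [0.0249 0.0747] [ 0.4429 -0.2606] [0.0221 0.0316] 47.4
top jar_mid []
top cap_mid [(0.52, array([428., 260.]), array([ 0.3983, -0.2829,  0.1113]))]
top holder_floor [(0.65, array([425., 262.]), array([ 0.4005, -0.2941,  0.015 ]))]
scene 383 zmin/max [0.0376 0.076 ] [ 0.4012 -0.285 ] [0.0858 0.0864] 1.5
scene jar_mid []
scene cap_mid [(0.47, array([377., 288.]), array([ 0.4047, -0.28  ,  0.1113]))]
scene holder_floor [(0.62, array([375., 317.]), array([ 0.4026, -0.279 ,  0.015 ]))]
```

In the well and still hanging. Continue gently until it touches the floor.

{"method": "drive_tool", "body": {"motion": [[0, 0, 0.1, 0, 0], [0, 0, 0.1, 0, 0], [0, 0, 0, 0, 0]]}}

```text
time_s: 11.05
eef_pos: [0.4036, -0.2887, 0.0931]
ee_rot: [-0.544, 0.544, -0.451, 0.451]
contact_force: [-3.0, 1.7, -0.6]
width: 0.646
```

{"method": "drive_tool", "body": {"motion": [[0, 0, 0.1, 0, 0], [0, 0, 0.05, 0, 0], [0, 0, 0, 0, 0]]}}

```text
time_s: 11.3
eef_pos: [0.4038, -0.289, 0.093]
ee_rot: [-0.544, 0.545, -0.451, 0.451]
contact_force: [-5.1, 2.8, 8.8]
width: 0.634
```

Seated: TCP z 0.093 as predicted, with the floor reaction rising. Now I'll grip harder and twist anticlockwise (negative turn).

{"method": "drive_tool", "body": {"motion": [[0, 0, 0, 0, 0], [0, 0, 0, 0, 0], [0, 0, 0, 0, 0], [0, 0, 0, 0, -0.5], [0, 0, 0, 0, -0.5]], "squeeze": 90}}

```text
time_s: 11.72
eef_pos: [0.4044, -0.2897, 0.0931]
ee_rot: [-0.567, 0.568, -0.421, 0.423]
contact_force: [-2.1, 2.1, 6.4]
width: 0.636
```

{"method": "drive_tool", "body": {"motion": [[0, 0, 0, 0, -0.5], [0, 0, 0, 0, -0.5], [0, 0, 0, 0, -0.5], [0, 0, 0, 0, -0.5], [0, 0, 0, 0, -0.5]]}}

```text
time_s: 12.13
eef_pos: [0.405, -0.2895, 0.0931]
ee_rot: [0.618, -0.618, 0.343, -0.345]
contact_force: [-1.1, 1.7, 5.9]
width: 0.635
```

{"method": "drive_tool", "body": {"motion": [[0, 0, 0, 0, -0.5], [0, 0, 0, 0, -0.5], [0, 0, 0, 0, -0.5], [0, 0, 0, 0, 0]]}}

```text
time_s: 12.47
eef_pos: [0.4049, -0.2894, 0.093]
ee_rot: [-0.643, 0.643, -0.293, 0.296]
contact_force: [-1.5, 2.5, 5.8]
width: 0.634
```

```bash
python3 look.py; python3 - <<'E'
from h import *
im=cv2.imread("pics/l_scene.png")[230:350,310:450]
im2=cv2.imread("pics/l_top.png")[200:320,370:490]
cv2.imwrite("pics/e.png",np.hstack([cv2.resize(im,(560,480),interpolation=2)]))
E
```

```text
{'time_s': 12.467, 'eef_pos': [0.405, -0.289, 0.093], 'joint_pos': [-0.762, 0.114, 2.017, 0.001, 1.007, -1.474], 'contact_force': [-1.481, 2.458, 5.842], 'wrist_torque': [0.496, 0.154, 0.07], 'width': 0.634}
tool psi deg 40.75122728577129 tilt 0.19735024141799326
top 29 zmin/max [0.0308 0.0696] [ 0.4046 -0.2892] [0.1192 0.0212] 40.9
top jar_mid [(0.5, array([427., 257.]), array([ 0.4078, -0.2891,  0.065 ]))]
top cap_mid [(0.49, array([429., 256.]), array([ 0.4088, -0.2869,  0.11  ]))]
top holder_floor [(0.55, array([428., 264.]), array([ 0.3961, -0.3006,  0.015 ]))]
scene 372 zmin/max [0.0379 0.0748] [ 0.4023 -0.2848] [0.0878 0.0844] 1.8
scene jar_mid [(0.91, array([377., 306.]), array([ 0.3919, -0.2929,  0.065 ]))]
scene cap_mid [(0.69, array([225., 237.]), array([0.3085, 0.2192, 0.11  ]))]
scene holder_floor [(0.76, array([377., 320.]), array([ 0.3982, -0.2903,  0.015 ]))]
```

View pics/e.png

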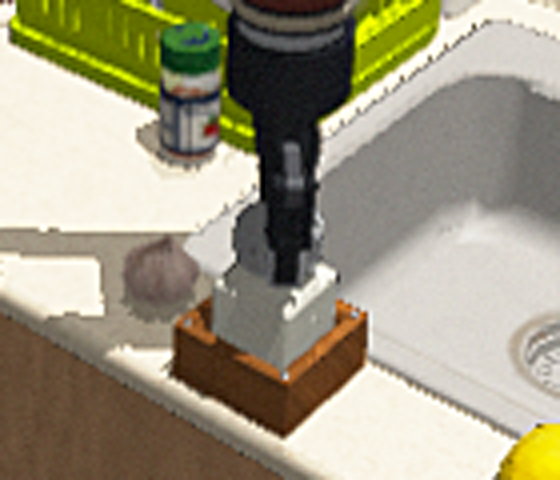

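Jar seated. Tool has turned 30°. Continue to 54°.

{"method": "drive_tool", "body": {"motion": [[0, 0, 0, 0, -0.5], [0, 0, 0, 0, -0.5], [0, 0, 0, 0, -0.5], [0, 0, 0, 0, -0.5]]}}

```text
time_s: 13.2
eef_pos: [0.405, -0.2892, 0.093]
ee_rot: [-0.67, 0.67, -0.225, 0.227]
contact_force: [-1.8, 2.3, 6.1]
width: 0.633
```

```bash
python3 -c "
from bench import *;print(get_obs()['wrist_torque'],get_obs()['tau'])"
```

```text
[ 0.59478256  0.10909267 -0.14932383] [ -0.49595872 -28.01128507 -24.67317402  -0.49436973  -0.87469535
   0.22356682]
```

{"method": "drive_tool", "body": {"motion": [[0, 0, 0, 0, -0.5], [0, 0, 0, 0, -0.5], [0, 0, 0, 0, -0.5], [0, 0, 0, 0, -0.5]]}}

```text
time_s: 13.53
eef_pos: [0.4049, -0.289, 0.0933]
ee_rot: [0.69, -0.69, 0.153, -0.156]
contact_force: [-1.7, 4.6, 8.8]
width: 0.639
```

```bash
python3 look.py; python3 - <<'E'
from faces import *
faces((.403,-.289),.03,.05,.077,lambda f:(f.max(2)-f.min(2)<40)&(f.min(2)>110))
for c in ("top","scene"):
    s=snapshot(c);print(c,[(r["p"],onz(s,px(r["point"]),.122).round(4)) for r in spot_point("cap_mark",c)])
    b=s["frame"][...,::-1]
    cv2.imwrite(f"pics/f_{c}.png",cv2.resize(b[230:350,310:450] if c=="scene" else b[215:305,380:485],(560,480),interpolation=2))
E
```

```text
{'time_s': 13.533, 'eef_pos': [0.405, -0.289, 0.093], 'joint_pos': [-0.762, 0.114, 2.016, 0.002, 1.009, -1.893], 'contact_force': [-1.733, 4.562, 8.814], 'wrist_torque': [0.825, 0.278, -0.137], 'width': 0.639}
tool psi deg 64.76603303078937 tilt 0.17469769240904678
top 23 zmin/max [0.0342 0.0749] [ 0.407 -0.291] [0.1166 0.0282] 37.8
top jar_mid [(0.37, array([428., 258.]), array([ 0.4068, -0.2928,  0.0653]))]
top cap_mid [(0.5, array([430., 258.]), array([ 0.4027, -0.2882,  0.1103]))]
top holder_floor [(0.67, array([426., 264.]), array([ 0.3962, -0.2965,  0.015 ]))]
scene 366 zmin/max [0.0377 0.0749] [ 0.4033 -0.2852] [0.0862 0.0844] 1.3
scene jar_mid [(0.94, array([377., 304.]), array([ 0.3983, -0.2868,  0.0653]))]
scene cap_mid [(0.68, array([379., 290.]), array([ 0.4021, -0.2881,  0.1103]))]
scene holder_floor [(0.75, array([376., 318.]), array([ 0.4011, -0.2851,  0.015 ]))]
476 [ 0.4032 -0.2878] yaw 3.3 med res 0.0007
top []
scene [(0.58, array([ 0.4287, -0.3039,  0.122 ]))]
```

View pics/f_scene.png

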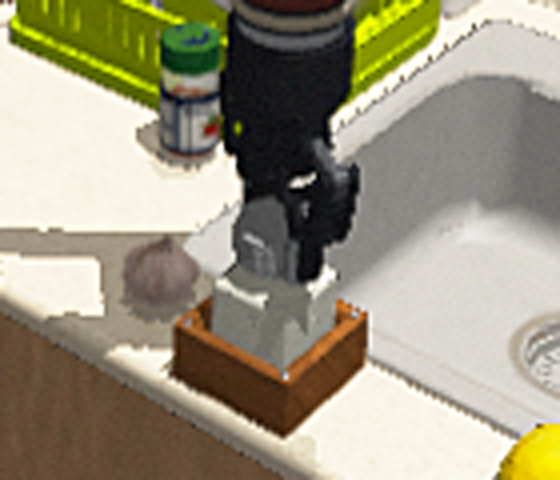

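Fz rose and the TCP went up 0.3 mm, so the thread is letting go. By measurement the jar turned only about 3°. I'll add 6° for certainty, then lift slowly and watch the force.

{"method": "drive_tool", "body": {"motion": [[0, 0, 0, 0, -0.5], [0, 0, 0, 0, -0.5], [0, 0, 0, 0, 0], [0, 0, 0, 0, 0]]}}

```text
time_s: 14.62
eef_pos: [0.4047, -0.2889, 0.0935]
ee_rot: [-0.697, 0.697, -0.118, 0.119]
contact_force: [-2.3, 4.7, 9.5]
width: 0.631
```

{"method": "drive_tool", "body": {"motion": [[0, 0, -0.1, 0, 0], [0, 0, -0.2, 0, 0], [0, 0, -0.2, 0, 0], [0, 0, 0, 0, 0]]}}

```text
time_s: 14.95
eef_pos: [0.4041, -0.2892, 0.0967]
ee_rot: [-0.697, 0.698, -0.118, 0.119]
contact_force: [0.4, -0.6, -0.6]
width: 0.63
```

The force dropped to the cap's weight alone, so it is free. Lift to about 20 mm above the mouth (TCP z about 0.130).

{"method": "drive_tool", "body": {"motion": [[0, 0, -0.4, 0, 0], [0, 0, -0.5, 0, 0], [0, 0, -0.5, 0, 0], [0, 0, -0.5, 0, 0], [0, 0, -0.5, 0, 0]]}}

```text
time_s: 15.37
eef_pos: [0.4035, -0.2886, 0.1205]
ee_rot: [-0.697, 0.697, -0.118, 0.119]
contact_force: [0.4, 0.1, -0.5]
width: 0.632
```

{"method": "drive_tool", "body": {"motion": [[0, 0, -0.5, 0, 0], [0, 0, -0.4, 0, 0], [0, 0, 0, 0, 0], [0, 0, 0, 0, 0], [0, 0, 0, 0, 0]]}}

```text
time_s: 15.78
eef_pos: [0.4032, -0.2883, 0.1287]
ee_rot: [0.697, -0.697, 0.119, -0.119]
contact_force: [0.4, 0.1, -0.6]
width: 0.632
```

```bash
python3 look.py; python3 - <<'E'
from faces import *
faces((.403,-.289),.03,.05,.077,lambda f:(f.max(2)-f.min(2)<40)&(f.min(2)>110))
s=snapshot("scene");b=s["frame"][...,::-1];P=cloud(s)
m=(np.hypot(P[...,0]-.404,P[...,1]+.289)<.024)&(P[...,2]>.09)&(P[...,2]<.122)&(b.min(2)>110);print("neck z",np.percentile(P[m][:,2],[5,50,95]))
cv2.imwrite("pics/g.png",cv2.resize(b[230:350,310:450],(700,600),interpolation=2))
E
```

```text
{'time_s': 15.783, 'eef_pos': [0.403, -0.288, 0.129], 'joint_pos': [-0.762, 0.058, 1.999, -0.0, 1.085, -1.996], 'contact_force': [0.358, 0.118, -0.634], 'wrist_torque': [-0.009, 0.082, -0.008], 'width': 0.632}
tool psi deg 70.68501140014632 tilt 0.016889428967025433
top 51 zmin/max [0.0688 0.0895] [ 0.3787 -0.2939] [0.0516 0.0121] 72.8
top jar_mid [(0.37, array([428., 255.]), array([ 0.4118, -0.2854,  0.1007]))]
top cap_mid [(0.66, array([431., 259.]), array([ 0.3985, -0.2828,  0.1457]))]
top holder_floor [(0.69, array([424., 262.]), array([ 0.3998, -0.2909,  0.015 ]))]
scene 566 zmin/max [0.0542 0.1102] [ 0.4005 -0.2895] [0.0635 0.0604] 5.0
scene jar_mid [(0.74, array([377., 303.]), array([ 0.3678, -0.3099,  0.1007]))]
scene cap_mid [(0.5, array([377., 277.]), array([ 0.4017, -0.2824,  0.1457]))]
scene holder_floor [(0.76, array([376., 318.]), array([ 0.4008, -0.2831,  0.015 ]))]
620 [ 0.403  -0.2877] yaw 3.0 med res 0.0008
neck z [0.09846604 0.11184726 0.11541881]
```

View pics/g.png

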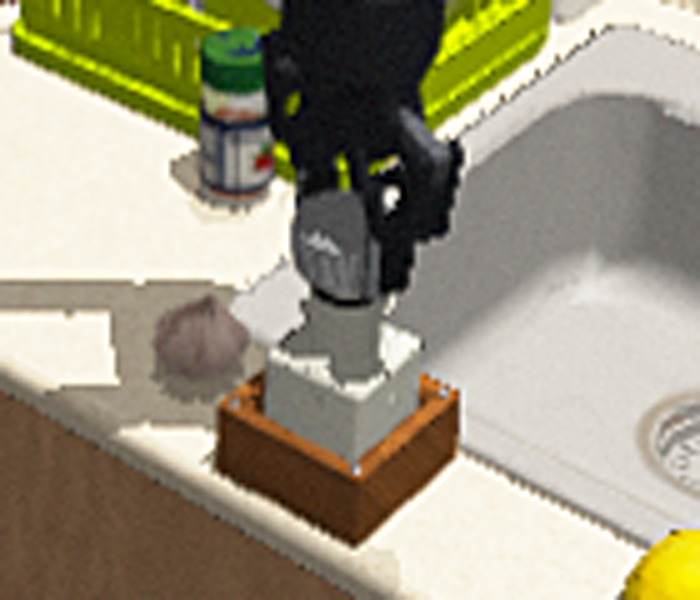

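The neck shows clear below the cap (cap about 335,250; neck about 345,330), and the jar is seated and square. One depth check of the cap's lower edge before handing in.

```bash
python3 - <<'E'
from h import *
s=snapshot("scene");P=cloud(s);r=np.hypot(P[...,0]-.4032,P[...,1]+.2883)
v,u=np.mgrid[:480,:640]
m=(u>368)&(u<380)&(v>265)&(v<305)&(r<.036)
for row in range(266,306,2):
    k=m[row]
    if k.any(): print(row,np.median(P[row][k],0).round(4),np.median(r[row][k]).round(4))
E
```

```text
266 [ 0.4119 -0.2621  0.1649] 0.0286
268 [ 0.4132 -0.2628  0.1592] 0.0272
270 [ 0.4061 -0.269   0.1579] 0.02
272 [ 0.4002 -0.271   0.1582] 0.0173
274 [ 0.3911 -0.2792  0.1591] 0.0152
276 [ 0.3857 -0.2833  0.1586] 0.0182
278 [ 0.3781 -0.2876  0.159 ] 0.0261
280 [ 0.3749 -0.2917  0.1568] 0.0291
282 [ 0.3757 -0.2921  0.1511] 0.0288
284 [ 0.3768 -0.2917  0.1444] 0.028
286 [ 0.3765 -0.2965  0.1397] 0.0275
288 [ 0.3848 -0.2895  0.1267] 0.0225
290 [ 0.3877 -0.2863  0.1169] 0.0168
292 [ 0.3849 -0.2891  0.1134] 0.0192
294 [ 0.3829 -0.29    0.1095] 0.0226
296 [ 0.3867 -0.2861  0.099 ] 0.0181
298 [ 0.3853 -0.2885  0.0947] 0.0196
300 [ 0.3853 -0.2866  0.086 ] 0.0193
302 [ 0.383  -0.2878  0.0837] 0.0211
304 [ 0.3793 -0.2914  0.081 ] 0.025
```

```bash
python3 -c "from bench import *;print(finish_job())"
```

```text
the job is handed in; nothing more can be done
None
```

The job is handed in. I carried the jar by its cap into the holder's well and twisted the cap anticlockwise by 60° at the tool; the jar turned about 3° in the well. I then lifted the cap straight up and am still holding it over the mouth. The clock stood at about 16 s at hand-in.

**Last checks, all consistent:**
- **Jar:** it is seated and square in the well. Its centre measures (0.403, -0.288) m against (0.4027, -0.2865) m for the block, with the mouth at about z = 0.115 m.
- **Cap:** its top is level at z ≈ 0.159 m, so its lower edge is about 20 mm above the mouth and within about 1 mm of the jar's axis.
- **Forces:** the wrist carries only the cap's weight (about 0.6 N), so nothing else is being touched.
- **Bystanders:** I saw no contact with any of them. The garlic, spice jar and lemon, the only ones in the last picture, appear where they were; I didn't re-check the tin, mug or peeler at the end.

**Not settled:** the networks' points were up to 1–2 cm off in places, and one cap reading was far off, so I relied on depth fits instead. I didn't measure the cap's final angle on the thread directly. That it had let go I took from the turn and from the free lift.

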